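# Click the dial gauge into the dovetail dock

## Task

Fit the dial gauge to the magnetic dock on the machine bed: slide its dovetail plate in through the flared mouth, dial end first, until it is fully home and the sprung catch has clicked shut behind it. Let go, leaving the gauge upright in the dock, and do not knock the eye bolt, step block or spanner about.

Things in the scene. Friction and masses are not known exactly. Their poses are not given: they have to be found in the camera images.
- gauge_grip (a point): Centre of the dial gauge's grip block: plain aluminium, 30 (x) by 24 (y) by 62 mm high, on a dovetail plate. Loose, about 0.32 kg. Grip it across the 24 mm (along y). This point is 43 mm above the plate's underside (block spans 12 to 74) and 10 mm behind (-x of) the plate's middle. x points to the plate's nose, the end with the dial; z up.
- gauge_dial (a point): Centre of the gauge's dial, a 40 mm upright disc 12 mm thick facing x, 32 mm ahead of gauge_foot and 48 mm above it, same axes. A small knob on it reaches 77 mm above the underside, a thin stylus reaches 60 mm ahead of gauge_foot.
- gauge_foot (a point): Middle of the underside of the gauge's dovetail plate, same axes as gauge_grip. Plate 60 mm long (x), 12 mm thick, 45 mm wide at the bottom, narrowing above 4 mm to 36 mm at the top (60 degree flanks); its front 6 mm taper in steps to 30 mm as a lead-in. It starts flat on the bed, z = 0.
- dock_seat (a point): Where gauge_foot lies when the plate is fully home against the end stop, on the dock's floor, 30 mm above the bed. x points inwards along the slide (mouth to stop); z up. The dock is fixed: dark steel block 140 mm long (100 mm behind this point to 40 ahead), 80 wide. Steel rails 14 mm high, undercut, with oiled, 1.4 mm play a side; lips 40 mm apart, so the plate enters only by the mouth.
- dock_mouth (a point): Middle of the outer edge of the flared mouth, on the dock's floor, 63 mm behind dock_seat, same axes. The mouth is 69 mm wide here and narrows to 48 mm in 16 mm. Outside it (-x) lie 37 mm of plain level floor at the same height, on which the front of the plate can be set down before sliding.
- catch_tab (a point): Top of the black thumb tab on the outer end of the sprung catch, at the dock's left (+y) side: 37 mm behind dock_seat, 55 mm to the left, 15 mm above the dock's floor; moves with the catch. Nothing needs pressing to slide the plate in.
- catch (a joint): Travel of the catch in m: 0 shut, up to 0.010 pushed outwards (+y). Its ramped tongue reaches 6 mm past the plate's edge into the channel, 32 to 44 mm behind dock_seat. The entering plate wedges it out 4 to 7 mm (spring 2 to 4 N; about 5 N of push along the slide). Once the plate's tail is past, 2 mm before the stop, it snaps back to 0 and locks the plate in.
- eyebolt: Steel eye bolt standing on its 36 mm flange, 70 mm high; origin under its middle. Bystander.
- stepblock: Dark steel step block, 80 by 30 mm, steps rising to 50 mm; origin under its middle. Bystander.
- spanner: Steel spanner about 180 mm long lying flat on the bed; origin under its middle. Bystander.
Not all that is in view belongs to the job. What is shaped like the part that bears gauge_grip but green is not meant.

How it is judged:
On the way:
1. the plate, lying in the dovetail, holds the catch pushed aside as it slides in (value of joint catch above 0.0025 m and x of gauge_foot in the frame of dock_seat between -0.07 and -0.003 m and y of gauge_foot in the frame of dock_seat between -0.006 and 0.006 m and z of gauge_foot in the frame of dock_seat below 0.006 m and angle between the x axis of gauge_foot and the x axis of dock_seat, either way round below 0.15 rad), for 0.1 s.
At the end, for the whole second after the job is handed in: The gauge's plate lies in the dovetail, dial end inwards, within 4 mm of fully home along the slide, 3 mm sideways and 4 mm in height, within 0.08 rad of straight and upright, the catch shut (under 1.5 mm) behind it (x of gauge_foot in the frame of dock_seat between -0.004 and 0.002 m and y of gauge_foot in the frame of dock_seat between -0.003 and 0.003 m and z of gauge_foot in the frame of dock_seat between -0.002 and 0.004 m and x of gauge_grip in the frame of dock_seat below -0.003 m and angle between the x axis of gauge_foot and the x axis of dock_seat, either way round below 0.08 rad and value of joint catch below 0.0015 m and angle between gauge_foot's own z axis and vertical below 0.08 rad); the robot touches nothing.
It fails at once if a bystander (eye bolt, step block or spanner) is pushed more than 30 mm or the eye bolt or step block tipped over (distance of any of eyebolt, stepblock, spanner from where it was at the start of the episode above 0.03 m or angle between any of eyebolt, stepblock's own z axis and vertical above 0.6 rad).
It also fails if it takes over 45 s, if anything falls off the work surface, if the arm or the gripper's body presses on something with over 40 N, if the wrist force passes 120 N, or if a joint passes its speed limit or range.

## Robot

A 6-joint arm with a two-finger parallel gripper is mounted at the origin on the work surface. World frame = base frame: x ahead of the robot, y to its left, z up, the work surface at z = 0. Lengths are in m, angles in rad, forces in N, time in s.
With the tool pointing down it reaches from about 0.35 to 0.8 m from the base axis. Payload 7.3 kg.
Tool frame: the origin (TCP) lies between the finger pads; the fingertips stand 25 mm ahead of it and the grasp point (between the pads) lies 6 mm ahead of it (r.tip_extent is the distance from the TCP to the fingertips, in m); z points along the fingers, y is the line along which they close (so a half turn about z gives the same grasp; the last joint's range is limited). The gripper opens to 85 mm and grips with 20 to 120 N. Pads are 22 mm wide; open, the fingers measure 114 mm over their backs; the gripper's body (76 mm by 85 mm) begins 54 mm behind the grasp point. The pads swing forward as they close: fully open they stand 13 mm farther back than shut.
Start: joints at [1.129, 0.342, 1.524, -0, 1.275, -0.146], TCP at [0.153, 0.502, 0.256] pointing down, gripper open.
Joint ranges: [-2.53, 2.53], [-0.77, 2.02], [0.04, 2.7], [-1, 4.14], [0.28, 2.66], [-3.11, 3.11]. Speed limits (rad/s): [2.57, 2.57, 3.14, 3.14, 3.14, 3.14].

## Interface

Orientations are given as a unit quaternion [x, y, z, w].
In Python, from workcell import r, command_gripper, optics gives the robot as it stands. The module is installed in compiled form; this text tells all that it offers. Calls block until the motion is done:
- r.reach(position, orientation): joint-space move of the TCP to a pose.
- r.move_straight(position, orientation=None, speed=0.15, max_force=None): straight line of the TCP; orientation=None keeps the orientation; speed is the mean speed in m/s. With max_force (N) it stops when the force on the tool has changed by that much, and returns True; else False.
- r.movej(angles): joint-space move.
- command_gripper(opening, force=None): finger opening in m; force is the grip in N (None keeps the last); returns when the fingers have stopped.
- r.hold(seconds).
- r.solve_ik(position, orientation): joint angles nearest the present ones, or None.
- r.read_state(): the state.
- optics.get_image(name): name is "scene" or "top" or "wrist"; returns (picture, depth): 400x640x3 uint8, red, green, blue; 400x640 float32, m along the optical axis (not along the pixel's ray), 0 where there is no reading.
- optics.camera_model(name): a dict with "K" (3x3 intrinsics, pixels), "R" (3x3) and "t" (3): a world point X has camera coordinates R X + t; the wrist camera has in their place "tool_from_camera" (4x4, takes a point from camera to tool coordinates, whose origin is the TCP and whose axes are the flange's). Camera axes: x right, y down, z forward; pixel columns grow to the right and rows downward; lengths in m; the calibration is good to about 2 mm. A picture is of the moment at which its call begins: read the wrist's pose just before it. camera_model takes no time and is no camera call.
A pose or a line that the arm cannot do raises r.PlanningError and nothing moves.
- r.finish_job(): hands the job in; it is judged then, once.
The state is a dict: "time_s": time; "joint_positions": joint angles; "dq": joint speeds; "tau": joint torques, N m; "eef_pos": TCP position; "eef_rot": TCP orientation; "contact_force": force on the tool from outside, world axes, zero at the start; "torque": the same for the moment, N m; "grip_width": finger opening in m; "grip_force": force on a finger pad.
Only numpy, scipy, OpenCV 4.12 (cv2) and the standard library are available. Lean on these libraries where they do the work, as an engineer would, in place of code of your own. Each camera call takes 0.05 s, during which the arm holds its last target. There are 200 camera calls.

## Working session

There is one attempt and no reset: what is moved stays moved. The work goes in short steps, each a Python script; the robot and the scene stay as the last script left them, time stands still between calls to the robot, and variables do not carry over. Pictures are saved under pics/ and viewed, at most 10 in all, crops included, and the job is handed in when it is done.

```bash
mkdir -p pics
cat > h.py <<'E'
import numpy as np, cv2
from workcell import r, command_gripper, optics
def grab(n):
    s=r.read_state(); p,d=optics.get_image(n); m=optics.camera_model(n); np.savez(f'pics/{n}.npz',p=p,d=d,pos=s['eef_pos'],rot=s['eef_rot'],**m)
    return p,d
def world(n):
    z=np.load(f'pics/{n}.npz'); d=z['d']; K=z['K']
    v,u=np.mgrid[:400,:640]; c=np.stack([(u-K[0,2])/K[0,0]*d,(v-K[1,2])/K[1,1]*d,d],-1)
    if 'R' in z: return z['p'],d,(c-z['t'])@z['R']
    from scipy.spatial.transform import Rotation as Ro
    T=z['tool_from_camera']; return z['p'],d,(c@T[:3,:3].T+T[:3,3])@Ro.from_quat(z['rot']).as_matrix().T+z['pos']
E
python3 - <<'E'
from h import *
for n in('scene','top'):
    p,d=grab(n); cv2.imwrite(f'pics/{n}0.png',p[:,:,::-1]); print(optics.camera_model(n))
s=r.read_state(); print(s['time_s'],s['eef_rot'])
E
```

```text
{'K': array([[450.51951998,   0.        , 321.36684523],
       [  0.        , 450.51951998, 192.54642821],
       [  0.        ,   0.        ,   1.        ]]), 'R': array([[ 0.29598375,  0.95518301,  0.00436223],
       [ 0.76645182, -0.23477102, -0.59785799],
       [-0.57003967,  0.18029968, -0.80159017]]), 't': array([-0.18123174, -0.40551401,  1.78995266])}
{'K': array([[395.76329953,   0.        , 319.15393238],
       [  0.        , 395.76329953, 197.6888748 ],
       [  0.        ,   0.        ,   1.        ]]), 'R': array([[-0.0028115 , -0.99997432, -0.00659164],
       [-0.9866121 ,  0.00384866, -0.16303913],
       [ 0.16306032,  0.00604501, -0.98659758]]), 't': array([-0.00844334,  0.58970747,  0.95326   ])}
0.1 [ 1.47372454e-01  9.89080814e-01 -6.73995108e-04 -2.18804493e-04]
```

View pics/scene0.png

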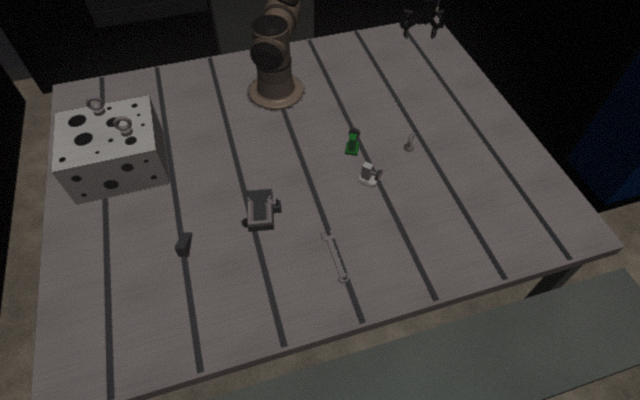

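View pics/top0.png

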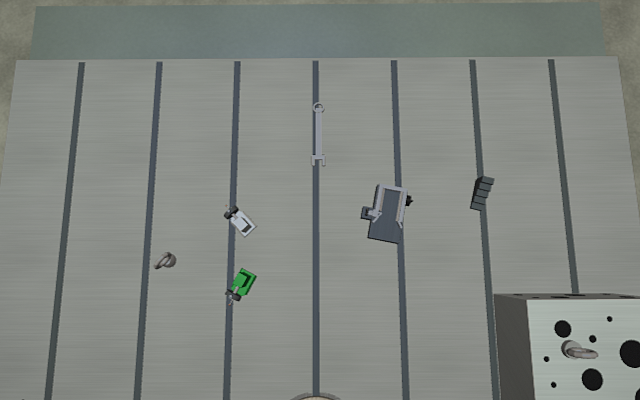

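Scene: the dock is at about (262,210) and the grey gauge at (369,175), with the green decoy behind it at (352,143). Top: the gauge is at (240,222) with its dial to the upper left at (231,212). The dock is at (388,214) with its mouth toward the robot and the catch tab at left (367,213).

Run:
```python
from h import *
p,d,W=world('top')
a=cv2.resize(p[195:245,215:265],None,fx=8,fy=8,interpolation=cv2.INTER_CUBIC)
b=cv2.resize(p[175:250,355:430],None,fx=16/3,fy=16/3,interpolation=cv2.INTER_CUBIC)
cv2.imwrite('pics/crop.png',np.hstack([a,b])[:,:,::-1])
for n,(u0,v0,u1,v1) in dict(g=(220,200,262,242),dk=(355,178,418,248)).items():
    w=W[v0:v1,u0:u1].reshape(-1,3)
    print(n,np.histogram(w[:,2],np.arange(-.005,.1,.005)))
```

```text
g (array([499, 735,  67, 125,  17,   3,  10,   6,  13,   5,  16,  36,  23,
        29,  38,  81,  50,   0,   0,   0]), array([-0.005,  0.   ,  0.005,  0.01 ,  0.015,  0.02 ,  0.025,  0.03 ,
        0.035,  0.04 ,  0.045,  0.05 ,  0.055,  0.06 ,  0.065,  0.07 ,
        0.075,  0.08 ,  0.085,  0.09 ,  0.095]))
dk (array([ 942, 1440,   35,   13,   21,   41,  554,  724,   64,  364,  185,
          1,    0,    0,    0,    0,    0,    0,    0,    0]), array([-0.005,  0.   ,  0.005,  0.01 ,  0.015,  0.02 ,  0.025,  0.03 ,
        0.035,  0.04 ,  0.045,  0.05 ,  0.055,  0.06 ,  0.065,  0.07 ,
        0.075,  0.08 ,  0.085,  0.09 ,  0.095]))
```

View pics/crop.png

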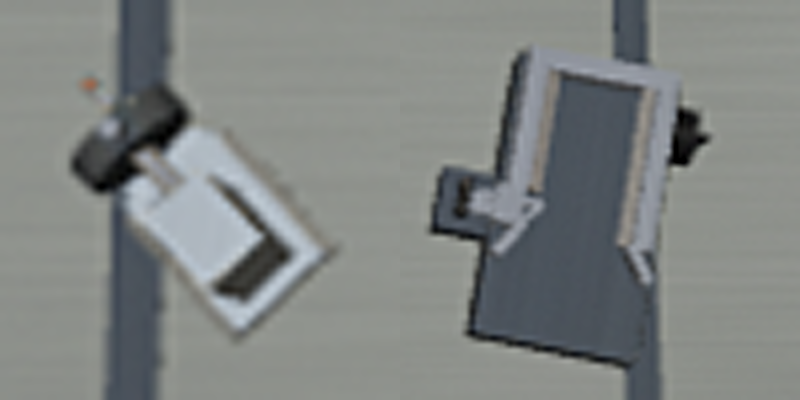

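The crop shows the gauge's dial to the upper left (yaw about +45°) with its grip top near (240,224). The dock axis points up and slightly right (yaw about -0.2), with the mouth at the bottom and the catch at its left. Next come wrist views for precision.

```bash
cat >> h.py <<'E'
def quat(yaw): # tool down, tool x at yaw
    return np.array([np.cos(yaw/2),np.sin(yaw/2),0,0])
def px(n,u,v,z):
    q=np.load(f'pics/{n}.npz'); ray=np.linalg.inv(q['K'])@[u,v,1]
    if 'R' in q: o=-q['R'].T@q['t']; w=q['R'].T@ray
    else:
        from scipy.spatial.transform import Rotation as Ro
        T=q['tool_from_camera'];Rw=Ro.from_quat(q['rot']).as_matrix(); o=Rw@T[:3,3]+q['pos']; w=Rw@T[:3,:3]@ray
    return o+w*(z-o[2])/w[2]
E
python3 - <<'E'
from h import *
print(optics.camera_model('wrist'))
g=px('top',240,223.75,.074); 
f=lambda x,y,z:px('top',355+x*75/400,175+y*75/400,z)
dk=[f(x,y,.03) for x,y in((475,335),(635,362),)]+[f(x,y,.044) for x,y in ((535,48),(678,75))]
print(g,np.array(dk))
for z in(.2,.3,.05):
  for y in (.785,.785+np.pi): print(z,'g',r.solve_ik(np.r_[g[:2],z],quat(y)))
  for y in (-.2,-.2+np.pi): print('d',r.solve_ik([.56,-.13,z],quat(y)))
E
```

```text
{'K': array([[283.54361721,   0.        , 322.67359667],
       [  0.        , 283.54361721, 202.66319734],
       [  0.        ,   0.        ,   1.        ]]), 'tool_from_camera': array([[-1.00010355e-03, -9.54216863e-01, -2.99113989e-01,
         7.58238817e-02],
       [ 9.99997613e-01, -3.73271523e-04, -2.15275515e-03,
         6.75858684e-04],
       [ 1.94254453e-03, -2.99115428e-01,  9.54214959e-01,
        -1.16405976e-01],
       [ 0.00000000e+00,  0.00000000e+00,  0.00000000e+00,
         1.00000000e+00]])}
[0.5216915  0.18289486 0.074     ] [[ 0.48858177 -0.32606645  0.03      ]
 [ 0.47560405 -0.40093237  0.03      ]
 [ 0.6244339  -0.3578094   0.044     ]
 [ 0.61102555 -0.42509854  0.044     ]]
0.2 g [ 1.98548211e-01  4.42370590e-01  1.53211063e+00 -4.44089210e-16
  1.16711144e+00  9.84344537e-01]
0.2 g [ 1.98548211e-01  4.42370590e-01  1.53211063e+00 -4.44089210e-16
  1.16711144e+00 -2.15724812e+00]
d [-3.61391635e-01  4.80770766e-01  1.46773696e+00 -4.44089210e-16
  1.19308493e+00  1.40940469e+00]
d [-3.61391635e-01  4.80770766e-01  1.46773696e+00 -4.44089210e-16
  1.193
[... 152 characters left out ...]
01  3.64505167e-01  1.36890426e+00 -4.44089210e-16
  1.40818323e+00 -2.15724812e+00]
d [-3.61391635e-01  4.07145217e-01  1.30420634e+00 -4.44089210e-16
  1.43024110e+00  1.40940469e+00]
d [-3.61391635e-01  4.07145217e-01  1.30420634e+00 -4.44089210e-16
  1.43024110e+00 -1.73218796e+00]
0.05 g [ 1.98548211e-01  6.35255567e-01  1.68179760e+00 -4.44089210e-16
  8.24539488e-01  9.84344537e-01]
0.05 g [ 1.98548211e-01  6.35255567e-01  1.68179760e+00 -4.44089210e-16
  8.24539488e-01 -2.15724812e+00]
d [-3.61391635e-01  6.64883818e-01  1.61619845e+00 -4.44089210e-16
  8.60510383e-01  1.40940469e+00]
d [-3.61391635e-01  6.64883818e-01  1.61619845e+00 -4.44089210e-16
  8.60510383e-01 -1.73218796e+00]
```

Run:
```python
from h import *
import shutil
f=lambda x,y,z:px('top',355+(x-400)*75/400,175+y*75/400,z)
dk=np.array([f(x,y,.03) for x,y in((475,335),(635,362),)]+[f(x,y,.044) for x,y in ((535,48),(678,75))])
print(dk, np.linalg.norm(dk[2,:2]-dk[0,:2]))
c=dk.mean(0)
r.reach([.522,.183,.22],quat(.785)); p,d=grab('wrist'); shutil.copy('pics/wrist.npz','pics/wg.npz'); a=p
r.reach([c[0],c[1],.24],quat(-.2)); p,d=grab('wrist'); shutil.copy('pics/wrist.npz','pics/wd.npz')
cv2.imwrite('pics/wg.png',a[:,:,::-1]); cv2.imwrite('pics/wd.png',p[:,:,::-1]); print(r.read_state()['time_s'])
```

```text
[[ 0.48919339 -0.13645561  0.03      ]
 [ 0.47619799 -0.21190144  0.03      ]
 [ 0.62522443 -0.16669628  0.044     ]
 [ 0.61179703 -0.23456233  0.044     ]] 0.13935186863685778
3.375
```

View pics/wg.png

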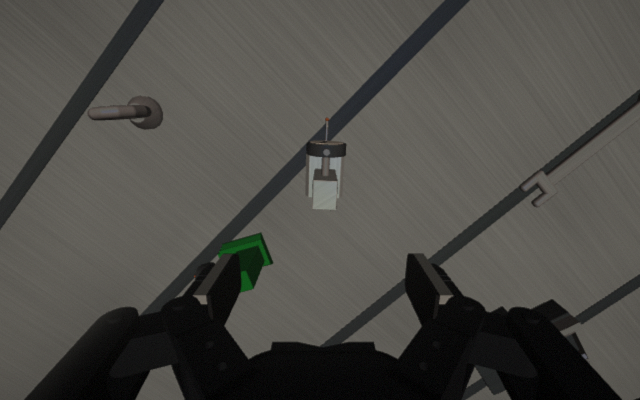

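View pics/wd.png

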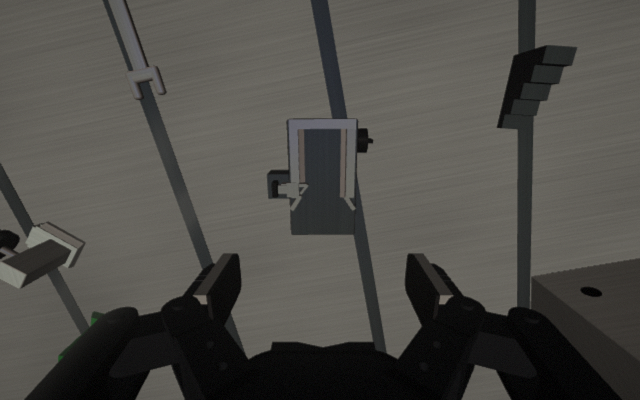

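The first wrist view shows the gauge upright with dial up at (326,150) and its block top at (325,195). In the second, the dock's channel is at (325,165), floor end at rows 205–235, flares at (300,200) and (350,205), and the tab at (285,188).

```bash
cat >> h.py <<'E'
def rect(n,box,z0,z1):
    p,d,W=world(n); u0,v0,u1,v1=box; w=W[v0:v1,u0:u1].reshape(-1,3); w=w[(w[:,2]>z0)&(w[:,2]<z1)]
    (c,s,a)=cv2.minAreaRect((w[:,:2]*1000).astype(np.float32)); b=cv2.boxPoints((c,s,a))
    return len(w),np.round(w[:,2].mean(),4),np.array(c),np.array(s),a,w
E
python3 - <<'E'
from h import *
import shutil
p,d,W=world('wg'); p2,d2,W2=world('wd')
for n,box,z0,z1 in(('wg',(300,165,345,212),.068,.08),('wg',(300,130,350,215),.008,.016),('wd',(286,115,362,215),.04,.05),('wd',(286,115,362,240),.026,.034),('top',(220,200,262,242),.072,.0755),('top',(368,178,412,248),.04,.05),('top',(360,178,412,248),.026,.034)):
    print(n,z0,rect(n,box,z0,z1)[:5])
a=cv2.resize(p[110:220,275:375],None,fx=4,fy=4,interpolation=cv2.INTER_CUBIC)
b=cv2.resize(p2[110:240,260:380],None,fx=440/130,fy=440/130,interpolation=cv2.INTER_CUBIC)
cv2.imwrite('pics/crop2.png',np.clip(np.hstack([a,b])[:,:,::-1]*1.6,0,255).astype(np.uint8)); print(a.shape,b.shape)
E
```

```text
wg 0.068 (752, np.float64(0.0727), array([524.48822021, 184.00093079]), array([29.90563774, 23.99346733]), 43.22871398925781)
wg 0.008 (591, np.float64(0.0106), array([527.78985596, 186.98141479]), array([48.99914551, 40.00534439]), 43.102420806884766)
wd 0.04 (2680, np.float64(0.0425), array([ 571.37890625, -188.11633301]), array([ 79.40592957, 102.63982391]), 78.59918975830078)
wd 0.026 (5075, np.float64(0.0287), array([ 553.17578125, -185.84997559]), array([ 85.86940765, 141.90493774]), 76.11294555664062)
top 0.072 (84, np.float64(0.0739), array([532.84588623, 190.76226807]), array([54.51984406, 23.43787575]), 40.98594284057617)
top 0.04 (537, np.float64(0.0441), array([ 572.92553711, -182.15130615]), array([ 91.54042816, 102.02642059]), 79.66705322265625)
top 0.026 (1227, np.float64(0.0303), array([ 551.68792725, -177.07897949]), array([114.40369415, 138.60360718]), 73.97318267822266)
(440, 400, 3) (440, 406, 3)
```

View pics/crop2.png

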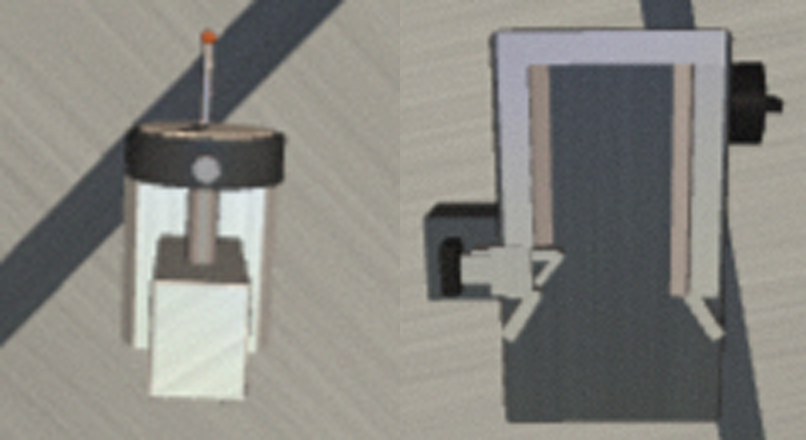

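Run:
```python
from h import *
n,zm,c,s,a,w=rect('wd',(286,115,370,215),.039,.05)
th=np.radians(a-90); 
for it in range(3):
    ex=np.array([np.cos(th),np.sin(th)]); ey=np.array([-ex[1],ex[0]]); q=w[:,:2]*1000-c; x=q@ex; y=q@ey
    rows=[]
    for b in np.arange(-12,34,3.):
        m=(x>=b)&(x<b+3); yy=y[m]; L=yy[yy>5];R=yy[yy<-5]
        rows.append((b+1.5,R.min(),R.max(),L.min(),L.max()))
    rows=np.array(rows); f=[np.polyfit(rows[:,0],rows[:,k],1)[0] for k in(1,2,3,4)]
    print(np.degrees(th),f); th+=np.median(f)
print(np.round(rows,1)); print('x',x.min(),x.max(),'c',c,th)
```

```text
-11.400810241699219 [np.float64(0.010752145611253415), np.float64(-0.011978274064958399), np.float64(0.01430768120030656), np.float64(-0.0025211101927516584)]
-11.165008446447796 [np.float64(0.006709573509788877), np.float64(-0.0160335347860072), np.float64(0.010146364223921515), np.float64(0.0006793294417343235)]
-10.953331969270778 [np.float64(0.0030153473023422444), np.float64(-0.019772103061930838), np.float64(0.006410650862215661), np.float64(-0.0025831295169428297)]
[[-10.5 -37.2 -21.6  19.2  33.8]
 [ -7.5 -37.1 -21.6  19.1  34.9]
 [ -4.5 -37.1 -21.5  19.1  34.7]
 [ -1.5 -37.1 -21.5  19.   34.6]
 [  1.5 -36.8 -21.5  18.9  34.4]
 [  4.5 -36.9 -21.4  18.8  34.4]
 [  7.5 -36.8 -21.4  18.8  34.1]
 [ 10.5 -36.7 -21.4  19.7  34.1]
 [ 13.5 -36.7 -21.3  19.7  34. ]
 [ 16.5 -36.6 -21.4  19.7  33.9]
 [ 19.5 -36.7 -22.3  19.5  34.7]
 [ 22.5 -36.4 -22.3  19.4  34.8]
 [ 25.5 -36.3 -22.3  19.3  34.5]
 [ 28.5 -37.3 -22.2  19.3  34.3]
 [ 31.5 -37.3 -22.2  19.2  34.3]
 [ 34.5 -37.3 -22.1  19.   34.1]]
x -51.603268709936664 51.57260471913992 c [ 571.37890625 -188.11633301] -0.1909555980350297
```

Run:
```python
from h import *
import shutil
g=np.array([.5245,.1840]); q=quat(np.radians(43.2))
r.reach([*g,.16],q); r.move_straight([*g,.053],speed=.12,max_force=12)
print(r.read_state()['eef_pos'])
command_gripper(0,60); s=r.read_state(); print(s['grip_width'],s['grip_force'],s['eef_pos'],s['contact_force'])
r.move_straight([*g,.15],speed=.12)
yaw=np.radians(-11.3); ex=np.array([np.cos(yaw),np.sin(yaw)]); seat=np.array([.5827,-.1915])
P=seat+ex*(-.010-.100)   # foot 100 mm before seat
r.reach([*P,.15],quat(yaw)); s=r.read_state(); print(s['time_s'],s['eef_pos'],s['grip_width'],s['contact_force'])
p,d=grab('wrist'); shutil.copy('pics/wrist.npz','pics/wh.npz'); a=p
p,d=grab('top'); shutil.copy('pics/top.npz','pics/th.npz')
cv2.imwrite('pics/hold.png',np.vstack([a[60:],p[100:300]])[:,:,::-1])
```

```text
[0.52508139 0.18401935 0.05369964]
0.02300709687545013 59.57286536693573 [0.52457273 0.18411301 0.05331409] [-1.22391561  0.74777254  3.33781695]
8.725 [ 0.47513228 -0.16912298  0.14991824] 0.023529357787218125 [ 0.17622121 -0.09680343 -2.88653021]
```

View pics/hold.png

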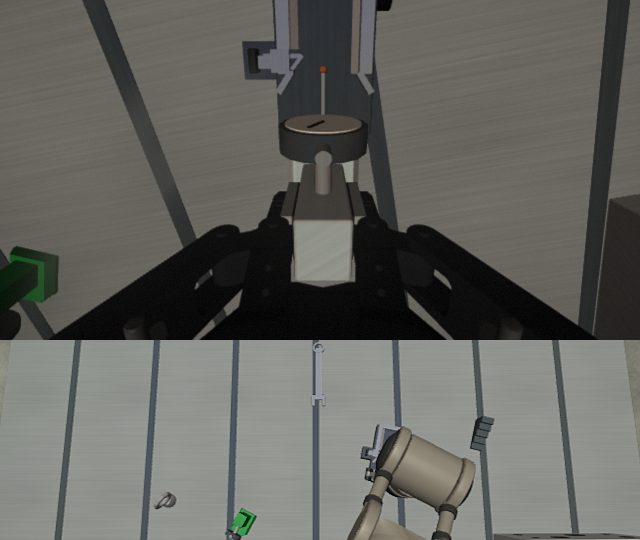

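The gauge is held straight: block top at (323,248+60), dial pointing to the mouth, stylus tip at (323,70+60) in line with the channel. Now the same measurement of gauge versus dock in this one view.

Run:
```python
from h import *
p,d,W=world('wh'); z=np.load('pics/wh.npz')
from scipy.spatial.transform import Rotation as Ro
yaw=np.radians(-11.3); ex=np.array([np.cos(yaw),np.sin(yaw)]); ey=np.array([-ex[1],ex[0]])
def fr(w): q=w[...,:2]-z['pos'][:2]; return np.stack([q@ex,q@ey],-1)*1000
# block top (z ~ .15-.053+.074=.171), plate top .109
for nm,lo,hi,box in(('block',.163,.178,(290,275,360,345)),('plate',.1,.114,(280,210,370,280))):
    w=W[box[1]:box[3],box[0]:box[2]].reshape(-1,3); w=w[(w[:,2]>lo)&(w[:,2]<hi)]
    f=fr(w); print(nm,len(w),w[:,2].mean(),f.min(0),f.max(0),cv2.minAreaRect(f.astype(np.float32)))
f=fr(W); H=W[...,2]
R=[]
for v in range(62,112,4):
    m=(H[v]>.039)&(H[v]<.05); m[:262]=0; m[385:]=0
    y=f[v,m,1]; x=f[v,m,0]
    L=y[y>0];Rr=y[y<0]
    if len(L) and len(Rr): R.append((v,x.mean(),Rr.min(),Rr.max(),L.min(),L.max()))
print(np.round(R,1)); print('stylus',fr(px('wh',323,130,.135)), H[60:200:20,324])
```

```text
block 4091 0.16911871750064683 [-15.13625375 -14.33254551] [15.49325447 14.09057755] ((0.1668558120727539, 0.16540241241455078), (28.255308151245117, 30.57097816467285), 88.32466125488281)
plate 673 0.1065309940616537 [ -0.50401682 -21.80359659] [16.53576398 23.04773164] ((8.023125648498535, 0.6223526000976562), (17.03815460205078, 44.85404586791992), 0.021094636991620064)
[[ 62.  112.4 -36.3 -21.7  19.6  34.3]
 [ 66.  109.9 -36.8 -21.   19.7  33.7]
 [ 70.  107.2 -36.  -21.8  19.7  35. ]
 [ 74.  104.6 -36.7 -21.   19.8  34.7]
 [ 78.  101.9 -36.9 -21.3  19.1  34.9]
 [ 82.   99.2 -36.3 -21.3  19.3  34.3]
 [ 86.   96.5 -36.2 -21.2  19.4  34.3]
 [ 90.   93.8 -36.6 -21.5  19.4  34.6]
 [ 94.   91.  -36.8 -21.5  19.5  34.8]
 [ 98.   88.2 -36.8 -21.6  19.6  34.9]
 [102.   85.4 -36.4 -21.8  19.7  35. ]
 [106.   82.6 -36.5 -21.2  19.6  34.3]
 [110.   79.8 -36.5 -21.2  26.2  39.6]]
stylus [70.03795871  0.33092287] [0.02851178 0.02829374 0.02760073 0.02778161 0.12357009 0.12481762
 0.14048648]
```

```bash
cat >> h.py <<'E'
yaw=np.radians(-11.3); ex=np.array([np.cos(yaw),np.sin(yaw),0]); ey=np.array([-ex[1],ex[0],0]); Q=quat(yaw)
def st(l=''):
    s=r.read_state(); e=np.array(s['eef_pos']); q=e-np.array([.5827,-.1915,0]); F=np.array(s['contact_force'])
    print(l,round(s['time_s'],2),'x,y,z mm',np.round([q@ex*1000+10,q@ey*1000,e[2]*1000],2),'F',np.round([F@ex,F@ey,F[2]],1),'w',round(s['grip_width']*1000,1)); return e
E
python3 - <<'E'
from h import *
e=st('now'); L0=e-.0013*ey; np.save('L0.npy',L0)
L=lambda z:np.array([L0[0],L0[1],z])
r.move_straight(L(.10),Q,speed=.08); st('hi')
h=r.move_straight(L(.080),Q,speed=.02,max_force=5); e=st(h); 
r.move_straight(L(e[2]+.0008),Q,speed=.02); st('up')
E
```

```text
now 8.82 x,y,z mm [-99.76   1.14 149.97] F [ 1.  -0.7 -3. ] w 23.4
hi 9.6 x,y,z mm [-99.45  -0.21 100.26] F [-0.2  0.8 -3.6] w 23.5
True 10.38 x,y,z mm [-99.93  -0.12  83.31] F [-0.2  0.2  4.4] w 23.5
up 10.63 x,y,z mm [-99.91  -0.12  83.88] F [-0.3  0.6 -3.5] w 23.2
```

Run:
```python
from h import *
e0=r.read_state()['eef_pos']; L0=np.load('L0.npy'); L0[2]=.0836
for dx,f in((.035,8),(.050,10),(.062,15),(.075,15),(.085,20),(.092,20),(.097,20)):
    h=r.move_straight(L0+ex*dx,Q,speed=.04,max_force=f); st((dx,h))
    if h: break
```

```text
(0.035, False) 11.66 x,y,z mm [-64.98  -0.28  83.51] F [-0.3 -1.1 -2.3] w 23.4
(0.05, False) 12.18 x,y,z mm [-49.03  -0.52  83.81] F [ 1.  -3.5 -3.4] w 23.5
(0.062, False) 12.63 x,y,z mm [-37.01  -0.25  83.68] F [ 0.9 -3.6 -3.3] w 23.9
(0.075, False) 13.11 x,y,z mm [-24.02  -0.23  83.65] F [ 1.3 -3.3 -3.2] w 23.2
(0.085, False) 13.51 x,y,z mm [-14.02  -0.23  83.68] F [ 2.3 -3.9 -3. ] w 23.6
(0.092, False) 13.83 x,y,z mm [-7.09 -0.22 83.67] F [ 1.2 -4.1 -2.6] w 23.5
(0.097, False) 14.11 x,y,z mm [-2.12  0.33 83.65] F [ 1.8 -0.4 -2.9] w 23.3
```

The side force of about 3.5 N from the catch vanished at the last step, which suggests it has snapped shut. Now push to the stop.

Run:
```python
from h import *
L0=np.load('L0.npy'); L0[2]=.0836
h=r.move_straight(L0+ex*.106,Q,speed=.02,max_force=15); e=st(h)
p,d=grab('wrist'); cv2.imwrite('pics/home.png',p[:,:,::-1])
```

```text
True 14.44 x,y,z mm [ 0.29  0.38 83.46] F [-1.9  0.6  5.8] w 23.5
```

View pics/home.png

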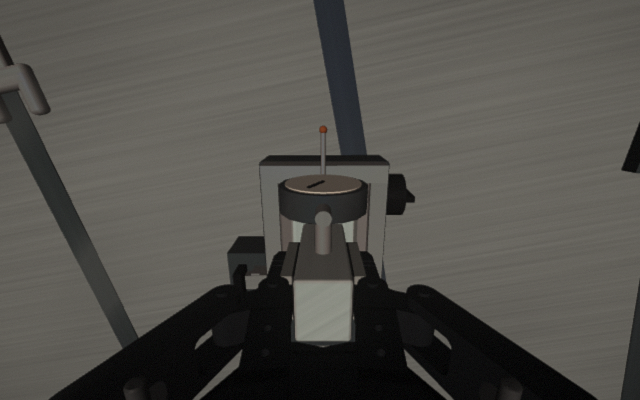

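The picture shows the plate up against the stop (dial at (323,200) near the stop rail at row 165). Release and look at the catch.

Run:
```python
from h import *
import shutil
command_gripper(.06); e=np.array(st('open'))
r.move_straight(e+[0,0,.12],Q,speed=.1)
r.move_straight(e+[0,0,.12]-ex*.06,Q,speed=.12); st('back')
p,d=grab('wrist'); shutil.copy('pics/wrist.npz','pics/wf.npz')
cv2.imwrite('pics/fin.png',cv2.resize(p[50:280,200:450],None,fx=2.4,fy=2.4,interpolation=cv2.INTER_CUBIC)[:,:,::-1])
_,_,W=world('wf'); q=W-np.array([.5827,-.1915,0]); X=q@ex*1000;Y=q@ey*1000;Z=W[...,2]*1000
for n,m in dict(block=(Z>96)&(Z<108)&(abs(X+10)<25)&(abs(Y)<18), tab=(abs(X+37)<12)&(Y>42)&(Y<68)&(Z>38)&(Z<50),lipR=(abs(X+10)<25)&(Y<-10)&(Y>-40)&(Z>40)&(Z<48),lipL=(abs(X+5)<20)&(Y>10)&(Y<40)&(Z>40)&(Z<48),rails=(abs(X)<70)&(abs(Y)<36)&(Z>40)&(Z<48)).items():
    if m.sum(): print(n,m.sum(),[(round(float(a[m].min()),1),round(float(a[m].max()),1)) for a in (X,Y,Z)])
m=(Z>96)&(Z<108)&(abs(X+10)<25)&(abs(Y)<18); print(cv2.minAreaRect(np.stack([X[m],Y[m]],-1).astype(np.float32)))
```

```text
open 14.93 x,y,z mm [-0.29  0.32 82.19] F [-0.7 -0.2  0.6] w 60.2
back 16.93 x,y,z mm [-59.73   0.22 202.33] F [0.1 0.  0.2] w 60.1
block 1305 [(-24.9, 4.5), (-11.2, 12.8), (100.6, 104.7)]
tab 137 [(-46.5, -28.6), (43.5, 57.9), (38.0, 45.4)]
lipR 1079 [(-34.8, 14.4), (-36.4, -10.2), (40.0, 44.7)]
lipL 881 [(-25.0, 14.4), (10.2, 36.0), (40.0, 44.6)]
rails 3946 [(-62.3, 39.9), (-36.0, 36.0), (40.0, 45.6)]
((-10.193047523498535, 0.8040103912353516), (29.449005126953125, 23.935232162475586), 0.28479787707328796)
```

View pics/fin.png

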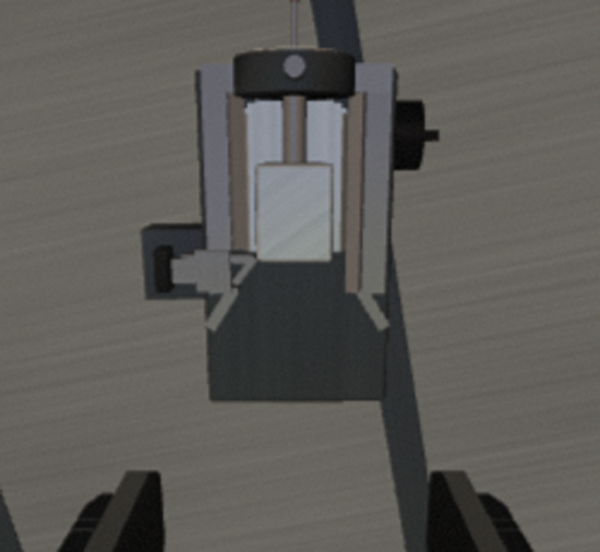

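The gauge is home: its block measures x = -10.2 mm against the -10 expected, and it sits square and upright. The catch tongue lies across behind the tail, with the tab in its original place.

```bash
python3 -c "
from h import *
print(r.finish_job())"
```

```text
the job is handed in; nothing more can be done
None
```

The gauge is slid fully home in the dock, upright and released, with the catch looking shut behind it in the last wrist picture; the job was handed in at about 17 s with no verdict returned.

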